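# Count along the divider rack and park the tin submarine in the third gap

## Robot

A 7-joint arm with a two-finger parallel gripper is mounted at the origin on the work surface. World frame = base frame: x ahead of the robot, y to its left, z up, the work surface at z = 0. Lengths are in m, angles in rad, forces in N, time in s.
With the tool pointing down it reaches from about 0.425 to 0.875 m from the base axis. Payload 4.7 kg.
Tool frame: the origin (TCP) lies on the centre line of the jaws, within the pads' length; the fingertips stand 22 mm ahead of it and the grasp point (between the pads) lies 3 mm ahead of it (ctrl.tcp_to_tips is the z of the fingertips in the tool frame, in m); z points along the fingers, y is the direction in which the jaws open and shut (so a half turn about z gives the same grasp; the last joint's range is limited). The gripper opens to 87 mm and grips with 3 to 60 N. Pads are 19 mm wide; open, the fingers measure 117 mm over their backs; the gripper's body (75 mm by 190 mm) begins 51 mm behind the grasp point.
Start: joints at [1.135, 0.321, -0.07, 1.45, 0.023, 1.371, -0.057], TCP at [0.283, -0.585, 0.212] pointing down, gripper open.
Joint ranges: [-2.86, 2.86], [-0.3, 2.09], [-1.38, 1.24], [0.06, 2.45], [-1.56, 4.7], [0.09, 2.05], [-2.69, 2.69]. Speed limits (rad/s): [2.57, 2.57, 3.14, 3.14, 3.14, 3.14, 3.14].

## Interface

Orientations are given as a rotation vector (axis times angle).
In Python, from bench import ctrl, cams gives the robot as it stands.
- The arm moves only by the tool move_arm, never from a script. Its argument "deltas" is a list of rows, each an object with "linear": the shift along the tool's x, y, z as a fraction of full scale, a list of three; "turn": the turn, a rotation vector about the tool's x, y, z as a fraction of full scale, a list of three; "claw": the closure, from 0 (fully open) to 1 (shut). In form: [{"linear": [tx, ty, tz], "turn": [wx, wy, wz], "claw": claw}, ...]. A call has 1 to 20 rows; each row shifts and turns the commanded pose from where the row before left it, along the tool's axes as they then stand; what a row does not reach is not made up. Full scale, the value 1, is 0.03 m for a shift and 4 degrees for a turn. A row lasts 1/12 s, in which the tool goes at most 41.7 mm and 7.16 degrees, less where a joint would pass 70% of its speed; a pose out of reach is approached as far as the arm can. A call with a number of a shift or a turn outside -1 to 1 is refused whole. A call with a gripper value outside its range is refused whole. The fingers move at their own pace and stop on an object; "grip_force" is the grip in N (left out, the last holds). Time passes only in rows, so rows that do not move let the fingers close. It gives the time, the measured TCP pose, the force and the opening at its end, in the units of the state.
- ctrl.get_state(): the state, without advancing time (a new reading comes with each control period).
- cams.get_image(name): name is "scene" or "top" or "wrist"; returns a dict with "image" (420x560x3 uint8, red, green, blue), "K" (3x3 intrinsics, pixels), "world_from_camera" (4x4, takes a point from camera to world coordinates); the wrist camera has in their place "tool_from_camera" (4x4, takes a point from camera to tool coordinates, whose origin is the TCP and whose axes are the flange's). Camera axes: x right, y down, z forward; pixel columns grow to the right and rows downward; lengths in m; the calibration is good to about 2 mm. A picture is of the moment at which its call begins: read the wrist's pose just before it. There is no depth.
- ctrl.close_job(): hands the job in, once; it reports no verdict.
The state is a dict: "time": time; "joint_positions": joint angles; "qd": joint speeds; "joint_torque": joint torques, N m; "position": TCP position; "tool_rot": TCP orientation; "ft_force": force on the tool from outside, world axes, zero at the start; "torque": the same for the moment, N m; "grip_width": opening from 0.0 (shut) to 1.0 (fully open).
Only numpy, scipy, OpenCV 4.12 (cv2) and the standard library are available. Lean on these libraries where they do the work, as an engineer would, in place of code of your own. Each camera call takes 0.05 s, during which the arm holds its last target. There are 200 camera calls.

## Task

Count along the wooden divider rack from the end beside the steel switch panel: run a fingertip along the rack, touching the first three dividers one after another, the end divider first; the gap just past the third divider is the third gap. Then, with the fingertips and without picking it up, push the tin submarine across the counter and nose first into that gap until its nose is home against the back rail, and take the hand away. Leave the bunny, the drum, the brass key and the rocker switch as they are.

Things in the scene. Friction and masses are not known exactly. Their poses are not given: they have to be found in the camera images.
- rack: Pale wood rack screwed down: back rail (45 mm high, 336 long) with 7 upright dividers like a comb, 6 gaps 46 mm wide, 90 deep, floor = counter, open towards the robot. Origin on the counter; x into the gaps, y left along the row. Dividers at y 162, 108, 54, 0, -54, -108, -162 mm, gap centres midway; front ends at x -54, rail face at x +36 mm. Outermost gaps hold bunny and drum; the rest are empty.
- divider_1: Rack divider 1, numbered from the +y (left) end (left end divider): upright board 8 mm thick, 45 mm high, fixed. Origin on the counter at its front end (towards the robot); it runs 90 mm along +x to the back rail. A good place to touch is its top edge 15 mm behind the front end; the toys stand further back.
- divider_2: Rack divider 2, numbered from the +y (left) end: upright board 8 mm thick, 45 mm high, fixed. Origin on the counter at its front end (towards the robot); it runs 90 mm along +x to the back rail. A good place to touch is its top edge 15 mm behind the front end; the toys stand further back.
- divider_3: Rack divider 3, numbered from the +y (left) end: upright board 8 mm thick, 45 mm high, fixed. Origin on the counter at its front end (towards the robot); it runs 90 mm along +x to the back rail. A good place to touch is its top edge 15 mm behind the front end; the toys stand further back.
- divider_4: Rack divider 4, numbered from the +y (left) end: upright board 8 mm thick, 45 mm high, fixed. Origin on the counter at its front end (towards the robot); it runs 90 mm along +x to the back rail. A good place to touch is its top edge 15 mm behind the front end; the toys stand further back.
- divider_5: Rack divider 5, numbered from the +y (left) end: upright board 8 mm thick, 45 mm high, fixed. Origin on the counter at its front end (towards the robot); it runs 90 mm along +x to the back rail. A good place to touch is its top edge 15 mm behind the front end; the toys stand further back.
- divider_6: Rack divider 6, numbered from the +y (left) end: upright board 8 mm thick, 45 mm high, fixed. Origin on the counter at its front end (towards the robot); it runs 90 mm along +x to the back rail. A good place to touch is its top edge 15 mm behind the front end; the toys stand further back.
- divider_7: Rack divider 7, numbered from the +y (left) end (right end divider): upright board 8 mm thick, 45 mm high, fixed. Origin on the counter at its front end (towards the robot); it runs 90 mm along +x to the back rail. A good place to touch is its top edge 15 mm behind the front end; the toys stand further back.
- submarine: Loose chrome tin submarine, 105 mm long, 34 wide, about 0.13 kg, in front of the rack, nose roughly to it. Round hull, axis 20 mm up, sides parallel from x -25 to +30 mm; flat shroud 34 mm wide at the stern; tower and periscope to 66 mm high. Slides on a keel plate (push under 1 N), does not roll. Origin: underside, mid length; x to the nose. When home its stern sticks out 15 mm before the dividers.
- sub_nose (a point): Tip of the submarine's nose, 52.5 mm ahead of its origin, 20 mm up. Home = against the back rail.
- sub_stern (a point): Centre of the submarine's flat stern face (propeller shroud), 52.5 mm behind its origin, 20 mm up.
- switch_panel: Small steel switch panel fixed on the counter beyond one end of the rack, left or right: 90 by 70 mm, 14 mm high, with a grey rocker switch and a short spot lamp on a post (87 mm high). It marks the end from which to count. Origin: underside centre.
- rocker (a joint): Grey rocker switch on the panel, 31 by 20 mm, its top about 26 mm above the counter: 0 = as found (lamp on), 0.22 rad = rocked over. Not to be pressed.
- bunny: Loose pink tin bunny, 80 mm high, foot 34 by 32 mm, standing at the back of one of the outermost gaps. Not to be moved. Origin: underside centre.
- drum: Loose wooden toy drum, 37 mm across, 32 mm high, standing at the back of the other outermost gap. Not to be moved. Origin: underside centre.
- key: Loose brass winding key about 64 by 46 mm and 8 mm high, lying on the counter beyond the rack's other end, opposite to the switch panel. Not to be moved. Origin: underside, at the middle of its length.
Things that resemble listed ones, but are neither listed nor needed, are in the scene too. What is shaped like the submarine but pink or turquoise is not meant.

How it is judged:
By the outcome, as a careful person would: the job done as asked, in the order asked, and still so for the second after the job is handed in, with the robot touching nothing.
It also fails if it takes over 67 s, if anything falls off the work surface, if the arm or the gripper's body presses on something with over 40 N, if the wrist force passes 120 N, or if a joint passes its speed limit or range.

## Working session

There is one attempt and no reset: what is moved stays moved. The work goes in short steps, Python scripts to look and compute and a tool call to move; the robot and the scene stay as the last step left them, time stands still between calls to the robot, and variables do not carry over. Pictures are saved under pics/ and viewed, about 8 in all and at most 12, crops included, and the job is handed in when it is done.

Besides the shell and the picture viewer there is one more tool, called after "Request:" as a command line: name --argument value ..., lists and objects as JSON in quotes. move_arm: Moves the arm, as the interface text tells. Shift numbers are shares of 0.03 m and turn numbers shares of 4 degrees, none past 1 either way. Its arguments: {"type":"object","properties":{"deltas":{"type":"array"},"grip_force":{"type":"number"}},"required":["deltas"]}

```bash
mkdir -p pics; cat > h.py <<'E'
import numpy as np, cv2
from bench import ctrl, cams
def snap(n,f):
    d=cams.get_image(n); cv2.imwrite('pics/'+f,d['image'][:,:,::-1]); np.savez('pics/'+f+'.npz',**{k:np.array(v) for k,v in d.items()}); return d
def ray(f,uv,z):
    d=np.load('pics/'+f+'.npz'); T=d['world_from_camera']; r=T[:3,:3]@np.linalg.inv(d['K'])@np.array([*uv,1.]); o=T[:3,3]
    return o+r*(z-o[2])/r[2]
E
python3 - <<'E'
from h import *
a=snap('top','top1.png'); b=snap('scene','scene1.png')
for d in(a,b): print(d['K'].round(1).tolist(),np.round(d['world_from_camera'],3).tolist())
s=ctrl.get_state();print(s['time'],s['position'],s['tool_rot'],s['ft_force'],ctrl.tcp_to_tips)
E
```

```text
[[396.9, 0.0, 277.0], [0.0, 396.9, 208.4], [0.0, 0.0, 1.0]] [[-0.016, -0.983, 0.184, 0.428], [-1.0, 0.018, 0.014, 0.019], [-0.017, -0.184, -0.983, 0.806], [0.0, 0.0, 0.0, 1.0]]
[[382.5, 0.0, 274.2], [0.0, 382.5, 205.6], [0.0, 0.0, 1.0]] [[0.047, 0.824, -0.565, 1.01], [0.999, -0.048, 0.014, 0.013], [-0.016, -0.565, -0.825, 0.65], [0.0, 0.0, 0.0, 1.0]]
0.1 [ 0.28234188 -0.58492694  0.211473  ] [-3.06089557e+00 -7.00241775e-01  7.29658771e-04] [0.52323498 1.62259259 0.75441059] 0.022
```

View pics/top1.png

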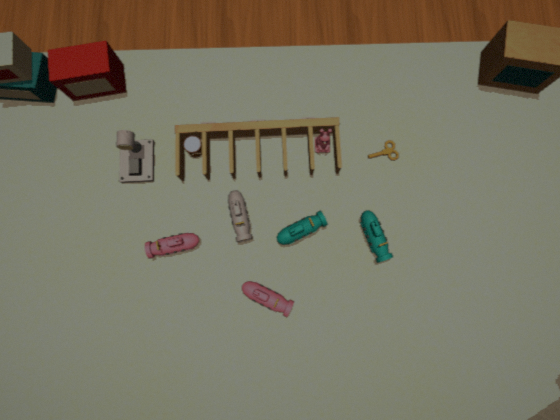

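View pics/scene1.png

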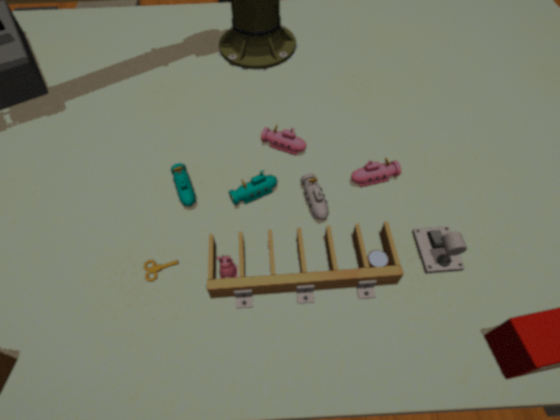

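Top view: the panel is at pixel (136,160), left of the rack, so I count from divider 1 on the left. The chrome sub is at (239,216), nose up towards the rack. Pink and turquoise decoys lie around it. I'll enlarge this view to get accurate pixel positions.

```bash
python3 - <<'E'
import cv2
a=cv2.imread('pics/top1.png')[110:260,110:350]
cv2.imwrite('pics/crop1.png',cv2.convertScaleAbs(cv2.resize(a,None,fx=3.3333,fy=3.3333,interpolation=cv2.INTER_CUBIC),alpha=1.6))
E
```

```text
(no output)
```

View pics/crop1.png

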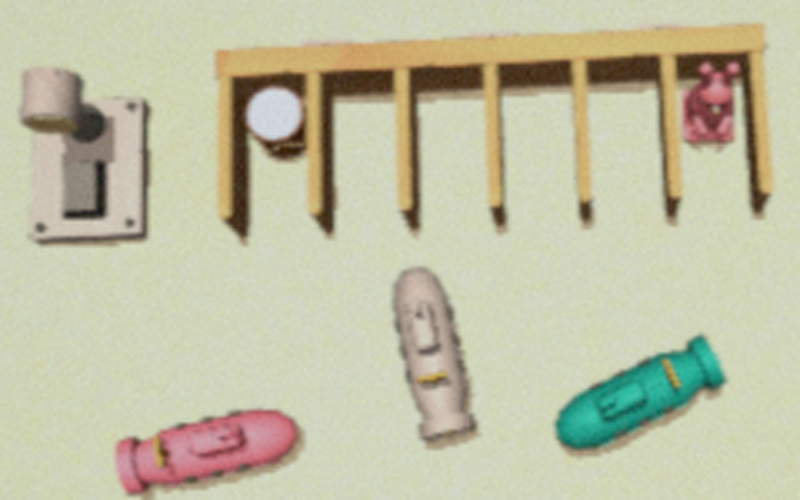

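```bash
python3 - <<'E'
from h import *
p=lambda u,v,z:ray('top1.png',(110+(u+.5)/3.3333-.5,110+(v+.5)/3.3333-.5),z)
D=np.array([p(u,v,.045)[:2] for u,v in[(226,217),(316,214),(405,210),(494,206),(584,202),(673,198),(763,193)]])
print(D.round(4))
Y=np.array([162,108,54,0,-54,-108,-162])/1e3
A=np.c_[Y,np.ones(7)]; c=np.linalg.lstsq(A,D,rcond=None)[0]; ey=c[0]/np.linalg.norm(c[0]); print('scale',np.linalg.norm(c[0]),'yaw',np.degrees(np.arctan2(-ey[0],ey[1])))
ex=np.array([ey[1],-ey[0]]); o=c[1]+.054*ex
print('origin',o,'ex',ex)
N=p(410,267,.02)[:2];S=p(447,441,.02)[:2];print('N',N,'S',S,'len',np.linalg.norm(N-S),'hdg',np.degrees(np.arctan2(*(N-S)[::-1])))
for n,q in(('N',N),('S',S)): print(n,'rack',(q-o)@ex,(q-o)@ey)
for i in range(3): print('touch',o+ex*(-.039)+ey*Y[i])
E
```

```text
[[ 0.6423  0.2264]
 [ 0.6431  0.1725]
 [ 0.6445  0.1193]
 [ 0.6459  0.0661]
 [ 0.6473  0.0125]
 [ 0.6486 -0.0406]
 [ 0.6506 -0.0942]]
scale 0.9889243989568889 yaw 1.485670752408539
origin [0.70002503 0.06741273] ex [0.99966384 0.02592694]
N [0.61547221 0.11933416] S [0.50857285 0.0967033 ] len 0.10926860711044191 hdg 11.95317285985147
N rack -0.08317822898802356 0.05409617199624907
S rack -0.19062840023346997 0.03424449198723326
touch [0.65683797 0.22834712]
touch [0.65823803 0.17436527]
touch [0.65963808 0.12038343]
```

Request:
move_arm --deltas '[{"linear": [0.77,-0.63,0],"turn": [0,0,0],"claw": 1},{"linear": [0.77,-0.63,0],"turn": [0,0,0],"claw": 1},{"linear": [0.77,-0.63,0],"turn": [0,0,0],"claw": 1},{"linear": [0.77,-0.63,0],"turn": [0,0,0],"claw": 1},{"linear": [0.77,-0.63,0],"turn": [0,0,0],"claw": 1},{"linear": [0.77,-0.63,0],"turn": [0,0,0],"claw": 1},{"linear": [0.77,-0.63,0],"turn": [0,0,0],"claw": 1},{"linear": [0.77,-0.63,0],"turn": [0,0,0],"claw": 1},{"linear": [0.77,-0.63,0],"turn": [0,0,0],"claw": 1},{"linear": [0.77,-0.63,0],"turn": [0,0,0],"claw": 1},{"linear": [0.77,-0.63,0],"turn": [0,0,0],"claw": 1},{"linear": [0.77,-0.63,0],"turn": [0,0,0],"claw": 1},{"linear": [0.77,-0.63,0],"turn": [0,0,0],"claw": 1},{"linear": [0.77,-0.63,0],"turn": [0,0,0],"claw": 1},{"linear": [0.77,-0.63,0],"turn": [0,0,0],"claw": 1},{"linear": [0.77,-0.63,0],"turn": [0,0,0],"claw": 1},{"linear": [0.77,-0.63,0],"turn": [0,0,0],"claw": 1},{"linear": [0.77,-0.63,0],"turn": [0,0,0],"claw": 1},{"linear": [0.77,-0.63,0],"turn": [0,0,0],"claw": 1},{"linear": [0.77,-0.63,0],"turn": [0,0,0],"claw": 1}]'

```text
time: 1.77
position: [0.5344, -0.0428, 0.2121]
tool_rot: [3.062, 0.7, -0.001]
ft_force: [0.5, -0.2, -0.5]
grip_width: 0.004
```

Request:
move_arm --deltas '[{"linear": [0.77,-0.63,0],"turn": [0,0,0],"claw": 1},{"linear": [0.77,-0.63,0],"turn": [0,0,0],"claw": 1},{"linear": [0.77,-0.63,0],"turn": [0,0,0],"claw": 1},{"linear": [0.77,-0.63,0],"turn": [0,0,0],"claw": 1},{"linear": [0.77,-0.63,0],"turn": [0,0,0],"claw": 1},{"linear": [0.77,-0.63,0],"turn": [0,0,0],"claw": 1},{"linear": [0.77,-0.63,0],"turn": [0,0,0],"claw": 1},{"linear": [0.77,-0.63,0],"turn": [0,0,0],"claw": 1},{"linear": [0.77,-0.63,0],"turn": [0,0,0],"claw": 1},{"linear": [0.77,-0.63,0],"turn": [0,0,0],"claw": 1}]'

```text
time: 2.6
position: [0.6604, 0.2275, 0.2116]
tool_rot: [3.062, 0.7, -0.002]
ft_force: [0.7, 0.1, 1.0]
grip_width: 0.004
```

Request:
move_arm --deltas '[{"linear": [0,0,0],"turn": [0,0,-1],"claw": 1},{"linear": [0,0,0],"turn": [0,0,-1],"claw": 1},{"linear": [0,0,0],"turn": [0,0,-1],"claw": 1},{"linear": [0,0,0],"turn": [0,0,-1],"claw": 1},{"linear": [0,0,0],"turn": [0,0,-1],"claw": 1},{"linear": [0,0,0],"turn": [0,0,-1],"claw": 1},{"linear": [0,0,0],"turn": [0,0,-1],"claw": 1},{"linear": [0,0,0],"turn": [0,0,-1],"claw": 1},{"linear": [0,0,0],"turn": [0,0,-1],"claw": 1},{"linear": [0,0,0],"turn": [0,0,-1],"claw": 1},{"linear": [0,0,0],"turn": [0,0,-1],"claw": 1},{"linear": [0,0,0],"turn": [0,0,-1],"claw": 1},{"linear": [0,0,0],"turn": [0,0,-1],"claw": 1},{"linear": [0,0,0],"turn": [0,0,-1],"claw": 1},{"linear": [0,0,0],"turn": [0,0,-1],"claw": 1},{"linear": [0,0,0],"turn": [0,0,-1],"claw": 1},{"linear": [0,0,0],"turn": [0,0,-0.4],"claw": 1},{"linear": [0,0,0],"turn": [0,0,0],"claw": 1}]'

```text
time: 4.1
position: [0.6599, 0.2263, 0.2117]
tool_rot: [-2.194, -2.248, 0.002]
ft_force: [-0.4, -0.5, -0.5]
grip_width: 0.009
```

```bash
python3 - <<'E'
from h import *
s=ctrl.get_state(); d=snap('wrist','w1.png')
from scipy.spatial.transform import Rotation as R
T=np.eye(4);T[:3,:3]=R.from_rotvec(s['tool_rot']).as_matrix();T[:3,3]=s['position']
W=T@np.array(d['tool_from_camera']); np.savez('pics/w1.png.npz',K=d['K'],world_from_camera=W); print(W.round(3),d['K'])
E
```

```text
[[ 1.     0.024  0.006  0.659]
 [ 0.025 -0.965 -0.26   0.298]
 [-0.     0.26  -0.966  0.384]
 [ 0.     0.     0.     1.   ]] [[324.94085639   0.         278.99594066]
 [  0.         324.94085639 203.83723978]
 [  0.           0.           1.        ]]
```

View pics/w1.png

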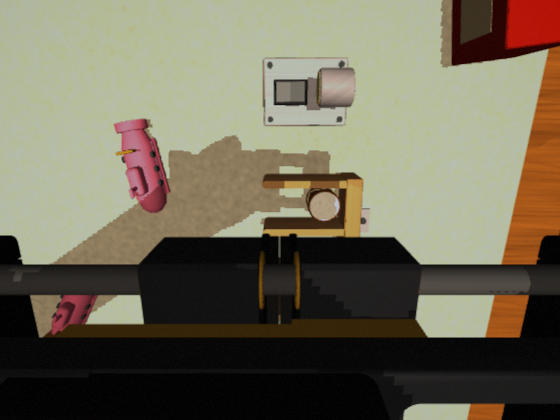

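Wrist view: divider 1's top edge runs along row 181 with its front at (263,181). Divider 2 is at (263,223), and the fingers (jaws shut, near (280,270)) are over this end.

```bash
python3 - <<'E'
from h import *
for q in[(263,181),(346,181),(263,223)]: print(q,ray('w1.png',q,.045).round(4))
E
```

```text
(263, 181) [0.6439 0.2314 0.045 ]
(346, 181) [0.7318 0.2336 0.045 ]
(263, 223) [0.6444 0.1846 0.045 ]
```

Request:
move_arm --deltas '[{"linear": [0,0,1],"turn": [0,0,0],"claw": 1},{"linear": [0,0,1],"turn": [0,0,0],"claw": 1},{"linear": [0,0,1],"turn": [0,0,0],"claw": 1},{"linear": [0,0,1],"turn": [0,0,0],"claw": 1},{"linear": [0,0,0.4],"turn": [0,0,0],"claw": 1},{"linear": [0,0,0],"turn": [0,0,0],"claw": 1}]'

```text
time: 4.65
position: [0.6579, 0.2251, 0.0764]
tool_rot: [-2.193, -2.245, 0.01]
ft_force: [-0.0, -0.8, -0.5]
grip_width: 0.005
```

Request:
move_arm --deltas '[{"linear": [0.1,0,0.1],"turn": [0,0,0],"claw": 1},{"linear": [0,0,0.08],"turn": [0,0,0],"claw": 1},{"linear": [0,0,0.07],"turn": [0,0,0],"claw": 1},{"linear": [0,0,0],"turn": [0,0,0],"claw": 1}]'

```text
time: 4.98
position: [0.6607, 0.23, 0.0742]
tool_rot: [2.194, 2.247, 0.003]
ft_force: [0.1, -0.4, -0.9]
grip_width: 0.006
```

Request:
move_arm --deltas '[{"linear": [0,0,0.08],"turn": [0,0,0],"claw": 1},{"linear": [0,0,0.07],"turn": [0,0,0],"claw": 1},{"linear": [0,0,0],"turn": [0,0,0],"claw": 1}]'

```text
time: 5.23
position: [0.66, 0.2293, 0.0682]
tool_rot: [2.195, 2.248, -0.001]
ft_force: [0.4, -1.0, -1.0]
grip_width: 0.004
```

Request:
move_arm --deltas '[{"linear": [0,0,0.05],"turn": [0,0,0],"claw": 1},{"linear": [0,0,0],"turn": [0,0,0],"claw": 1}]'

```text
time: 5.4
position: [0.66, 0.2294, 0.0667]
tool_rot: [-2.195, -2.248, 0.001]
ft_force: [-0.9, 0.4, -0.1]
grip_width: 0.004
```

Request:
move_arm --deltas '[{"linear": [0,0,0.05],"turn": [0,0,0],"claw": 1},{"linear": [0,0,0],"turn": [0,0,0],"claw": 1}]'

```text
time: 5.57
position: [0.6599, 0.2294, 0.0651]
tool_rot: [-2.195, -2.248, 0.001]
ft_force: [0.0, 0.2, -0.2]
grip_width: 0.009
```

Request:
move_arm --deltas '[{"linear": [0,0,0.05],"turn": [0,0,0],"claw": 1},{"linear": [0,0,0],"turn": [0,0,0],"claw": 1}]'

```text
time: 5.73
position: [0.6599, 0.2294, 0.0636]
tool_rot: [-2.195, -2.248, 0.001]
ft_force: [-0.3, 0.2, 0.1]
grip_width: 0.006
```

Request:
move_arm --deltas '[{"linear": [0,0,0.05],"turn": [0,0,0],"claw": 1},{"linear": [0,0,0],"turn": [0,0,0],"claw": 1}]'

```text
time: 5.9
position: [0.6599, 0.2294, 0.0621]
tool_rot: [-2.195, -2.248, 0.001]
ft_force: [-0.7, -0.7, -0.2]
grip_width: 0.006
```

```bash
python3 - <<'E'
from h import *
d=snap('top','t2.png');e=snap('scene','s2.png')
a=d['image'][110:230,110:290];b=e['image'][190:310,300:480]
I=np.hstack([cv2.resize(x,None,fx=2.2,fy=2.2,interpolation=2) for x in(a,b)])
cv2.imwrite('pics/c2.png',cv2.convertScaleAbs(I[:,:,::-1],alpha=1.8))
E
```

```text
(no output)
```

View pics/c2.png

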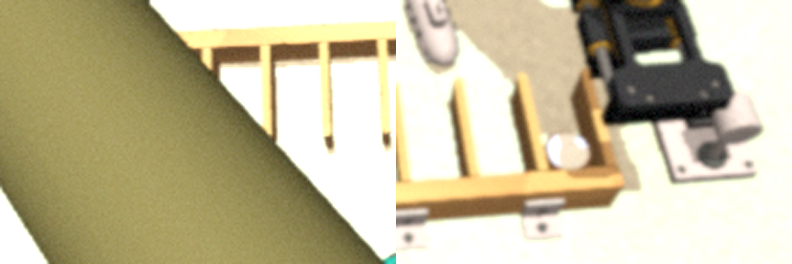

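```bash
python3 - <<'E'
from h import *
print(ray('s2.png',(386.5,224),.045), ray('s2.png',(300+(521-396)/2.2,190+75/2.2),.045),ray('s2.png',(300+(460-396)/2.2,190+81/2.2),.045))
d=np.load('pics/s2.png.npz');T=np.linalg.inv(d['world_from_camera'])
s=ctrl.get_state();print(s['position'],s['ft_force'])
for P in([.66,.2294,.04],[.66,.2294,.11],[.645,.2294,.04],[.675,.2294,.04]):
    c=d['K']@(T@[*P,1])[:3];c=c[:2]/c[2];print(P,c,'crop',(c-[300,190])*2.2+[396,0])
E
```

```text
[0.64885066 0.22811926 0.045     ] [0.64593624 0.17362603 0.045     ] [0.64887898 0.12186498 0.045     ]
[0.65998357 0.22949437 0.06229   ] [-0.51520438 -0.28498458 -0.30574784]
[0.66, 0.2294, 0.04] [387.86866843 230.55274086] crop [589.31107055  89.21602989]
[0.66, 0.2294, 0.11] [397.38507907 209.3736115 ] crop [610.24717396  42.62194531]
[0.645, 0.2294, 0.04] [386.13500309 223.6158282 ] crop [585.4970068   73.95482204]
[0.675, 0.2294, 0.04] [389.64458398 237.65870923] crop [593.21808476 104.8491603 ]
```

```bash
python3 - <<'E'
import cv2
a=cv2.imread('pics/s2.png')[170:260,350:470]
cv2.imwrite('pics/c3.png',cv2.convertScaleAbs(cv2.resize(a,None,fx=6,fy=6,interpolation=2),alpha=2))
E
```

```text
(no output)
```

View pics/c3.png

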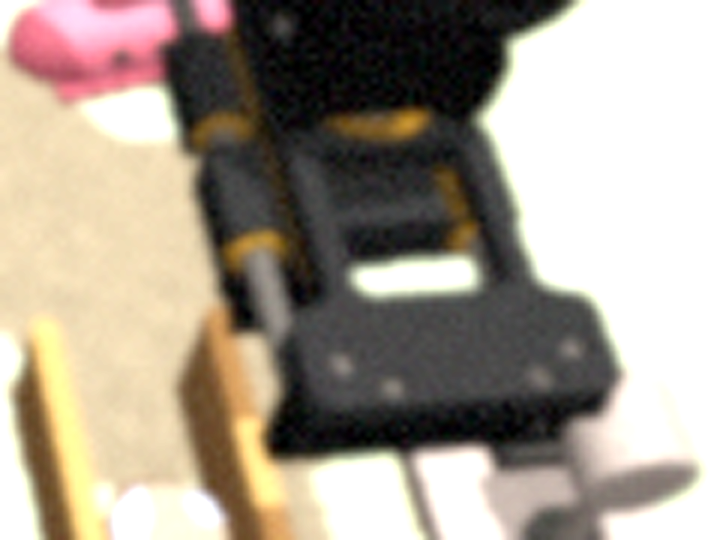

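```bash
python3 - <<'E'
from h import *
d=np.load('pics/s2.png.npz');T=np.linalg.inv(d['world_from_camera'])
def pr(P): c=d['K']@(T@[*P,1])[:3];c=c[:2]/c[2];return ((c-[350,170])*6).round()
for z in(.04,.062,.11,.15,.2):
    print(z,[pr([x,y,z]).tolist() for x,y in((.645,.22),(.675,.22),(.675,.239),(.645,.239),(.66,.2294))])
w=cams.get_image('wrist');M=np.linalg.inv(np.array(w['tool_from_camera']))
for P in([0,0,.022],[0,0,0],[0,0,-.05],[0,.015,.022],[0.01,0,.022],[-.01,0,.022]):
    c=w['K']@(M@[*P,1])[:3];print(P,(c[:2]/c[2]).round(1))
cv2.imwrite('pics/w3.png',cv2.convertScaleAbs(w['image'][:,:,::-1],alpha=1.4))
E
```

```text
0.04 [[187.0, 323.0], [207.0, 407.0], [269.0, 404.0], [248.0, 320.0], [227.0, 363.0]]
0.062 [[202.0, 285.0], [224.0, 371.0], [288.0, 367.0], [265.0, 282.0], [244.0, 326.0]]
0.11 [[239.0, 194.0], [263.0, 283.0], [331.0, 279.0], [306.0, 191.0], [284.0, 236.0]]
0.15 [[274.0, 110.0], [300.0, 201.0], [372.0, 197.0], [344.0, 106.0], [322.0, 153.0]]
0.2 [[323.0, -9.0], [352.0, 85.0], [429.0, 81.0], [398.0, -13.0], [375.0, 35.0]]
[0, 0, 0.022] [277.2 233.6]
[0, 0, 0] [277.1 247. ]
[0, 0, -0.05] [276.5 293.3]
[0, 0.015, 0.022] [300.9 233.6]
[0.01, 0, 0.022] [277.2 218.5]
[-0.01, 0, 0.022] [277.3 248.2]
```

View pics/w3.png

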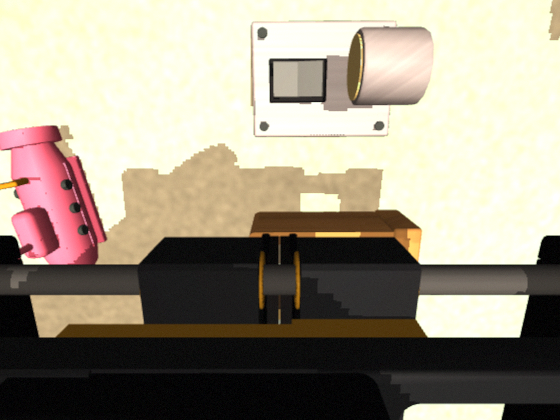

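```bash
python3 - <<'E'
import cv2,numpy as np
f=lambda a:cv2.resize((255*(a/255.)**.4).astype('uint8'),(395,590),interpolation=2)
w=cv2.imread('pics/w3.png')[205:325,240:320]; s=cv2.imread('pics/s2.png')[190:265,365:415]
cv2.imwrite('pics/c4.png',np.hstack([f(w),f(s)]))
E
```

```text
(no output)
```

View pics/c4.png

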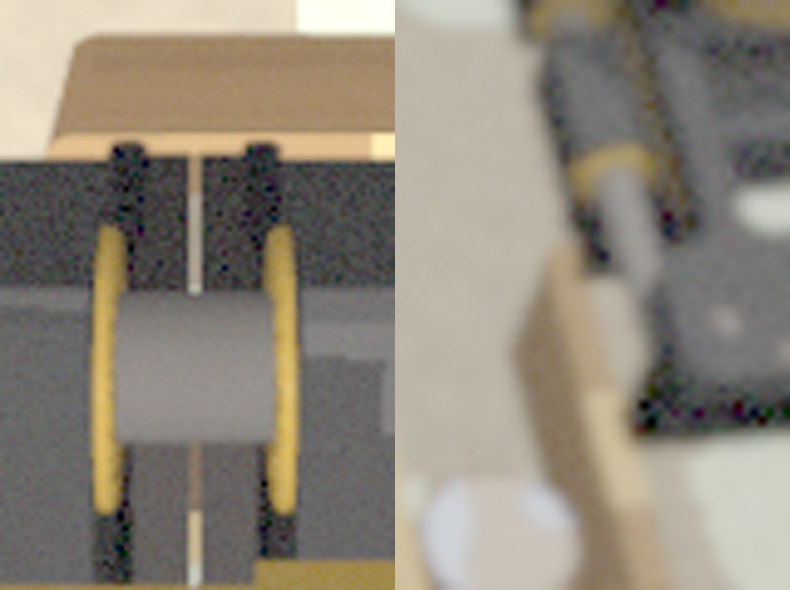

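Request:
move_arm --deltas '[{"linear": [0,0,0.05],"turn": [0,0,0],"claw": 1},{"linear": [0,0,0.05],"turn": [0,0,0],"claw": 1},{"linear": [0,0,0],"turn": [0,0,0],"claw": 1}]'

```text
time: 6.3
position: [0.6598, 0.2294, 0.059]
tool_rot: [-2.195, -2.248, 0.001]
ft_force: [-0.1, -0.7, -0.1]
grip_width: 0.008
```

Request:
move_arm --deltas '[{"linear": [0,0,0.05],"turn": [0,0,0],"claw": 1},{"linear": [0,0,0.05],"turn": [0,0,0],"claw": 1},{"linear": [0,0,0],"turn": [0,0,0],"claw": 1}]'

```text
time: 6.55
position: [0.6598, 0.2294, 0.0559]
tool_rot: [-2.194, -2.248, 0.001]
ft_force: [0.1, 1.2, -0.4]
grip_width: 0.008
```

Request:
move_arm --deltas '[{"linear": [0,0,0.05],"turn": [0,0,0],"claw": 1},{"linear": [0,0,0.05],"turn": [0,0,0],"claw": 1},{"linear": [0,0,0],"turn": [0,0,0],"claw": 1}]'

```text
time: 6.8
position: [0.6598, 0.2294, 0.053]
tool_rot: [-2.194, -2.248, 0.001]
ft_force: [-0.0, -0.5, -0.2]
grip_width: 0.007
```

```bash
python3 - <<'E'
from h import *
w=snap('wrist','w5.png')['image'];s=snap('scene','s5.png')['image']
f=lambda a:cv2.resize((255*(a[:,:,::-1]/255.)**.45).astype('uint8'),(395,590),interpolation=2)
cv2.imwrite('pics/c5.png',np.hstack([f(w[195:315,240:320]),f(s[150:270,360:440])]))
E
```

```text
(no output)
```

View pics/c5.png

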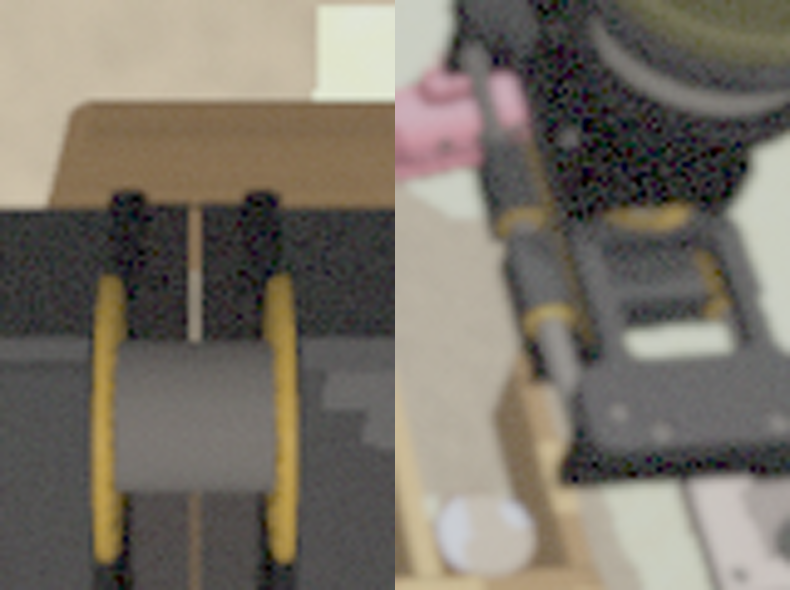

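The fingers still look clear of the divider: its top edge shows through the slit between them. I'll keep going down in small steps and watch the force.

Request:
move_arm --deltas '[{"linear": [-0.1,0,0.05],"turn": [0,0,0],"claw": 1},{"linear": [0,0,0.05],"turn": [0,0,0],"claw": 1},{"linear": [0,0,0],"turn": [0,0,0],"claw": 1}]'

```text
time: 7.15
position: [0.6601, 0.2259, 0.05]
tool_rot: [2.195, 2.247, -0.001]
ft_force: [-0.6, -0.1, -0.5]
grip_width: 0.008
```

Request:
move_arm --deltas '[{"linear": [0,0,0.05],"turn": [0,0,0],"claw": 1},{"linear": [0,0,0.05],"turn": [0,0,0],"claw": 1},{"linear": [0,0,0],"turn": [0,0,0],"claw": 1}]'

```text
time: 7.4
position: [0.6599, 0.2265, 0.047]
tool_rot: [-2.194, -2.248, 0.001]
ft_force: [0.1, -0.1, -0.7]
grip_width: 0.002
```

Request:
move_arm --deltas '[{"linear": [0,0,0.05],"turn": [0,0,0],"claw": 1},{"linear": [0,0,0.05],"turn": [0,0,0],"claw": 1},{"linear": [0,0,0],"turn": [0,0,0],"claw": 1}]'

```text
time: 7.65
position: [0.6599, 0.2264, 0.044]
tool_rot: [-2.195, -2.248, 0.001]
ft_force: [-0.3, 0.2, 0.0]
grip_width: 0.004
```

Request:
move_arm --deltas '[{"linear": [0,0,0.05],"turn": [0,0,0],"claw": 1},{"linear": [0,0,0.05],"turn": [0,0,0],"claw": 1},{"linear": [0,0,0],"turn": [0,0,0],"claw": 1}]'

```text
time: 7.9
position: [0.6599, 0.2264, 0.041]
tool_rot: [-2.195, -2.248, 0.001]
ft_force: [-0.2, -0.6, 0.2]
grip_width: 0.007
```

Request:
move_arm --deltas '[{"linear": [0,0,0.05],"turn": [0,0,0],"claw": 1},{"linear": [0,0,0],"turn": [0,0,0],"claw": 1}]'

```text
time: 8.07
position: [0.66, 0.2264, 0.0396]
tool_rot: [-2.195, -2.248, 0.001]
ft_force: [-0.7, 0.1, 0.5]
grip_width: 0.008
```

Request:
move_arm --deltas '[{"linear": [0,0,0.05],"turn": [0,0,0],"claw": 1},{"linear": [0,0,0],"turn": [0,0,0],"claw": 1}]'

```text
time: 8.23
position: [0.66, 0.2264, 0.0381]
tool_rot: [-2.195, -2.248, 0.001]
ft_force: [-0.2, 1.2, 0.8]
grip_width: 0.007
```

Request:
move_arm --deltas '[{"linear": [0,0,0.05],"turn": [0,0,0],"claw": 1},{"linear": [0,0,0],"turn": [0,0,0],"claw": 1}]'

```text
time: 8.4
position: [0.66, 0.2264, 0.0366]
tool_rot: [-2.195, -2.248, 0.001]
ft_force: [0.3, 0.5, 0.7]
grip_width: 0.001
```

Request:
move_arm --deltas '[{"linear": [0,0,0.05],"turn": [0,0,0],"claw": 1},{"linear": [0,0,0],"turn": [0,0,0],"claw": 1}]'

```text
time: 8.57
position: [0.6602, 0.2266, 0.0355]
tool_rot: [2.195, 2.248, 0.0]
ft_force: [0.0, 0.1, 0.2]
grip_width: 0.007
```

```bash
python3 - <<'E'
from h import *
w=snap('wrist','w6.png')['image'];s=snap('scene','s6.png')['image']
f=lambda a:cv2.resize((255*(a[:,:,::-1]/255.)**.45).astype('uint8'),(395,590),interpolation=2)
cv2.imwrite('pics/c6.png',np.hstack([f(w[195:315,240:320]),f(s[180:270,360:420])]))
E
```

```text
(no output)
```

View pics/c6.png

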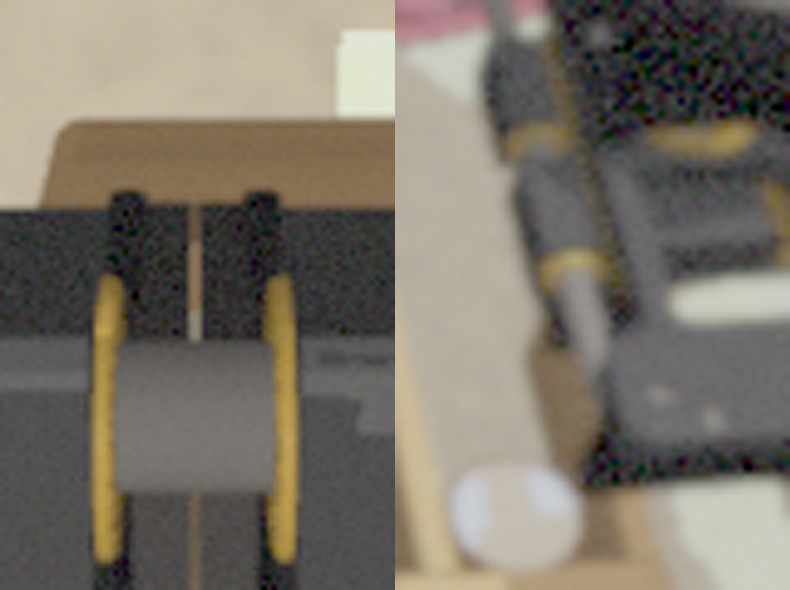

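Request:
move_arm --deltas '[{"linear": [0,0,0.05],"turn": [0,0,0],"claw": 1},{"linear": [0,0,0],"turn": [0,0,0],"claw": 1}]'

```text
time: 8.83
position: [0.6603, 0.2266, 0.0354]
tool_rot: [2.194, 2.247, -0.0]
ft_force: [-3.1, -1.2, 7.8]
grip_width: 0.006
```

Request:
move_arm --deltas '[{"linear": [0,0,0.05],"turn": [0,0,0],"claw": 1},{"linear": [0,0,0],"turn": [0,0,0],"claw": 1}]'

```text
time: 9.0
position: [0.6603, 0.2266, 0.0353]
tool_rot: [2.194, 2.247, -0.0]
ft_force: [-5.3, -2.4, 13.9]
grip_width: 0.009
```

```bash
python3 - <<'E'
from h import *
print(ray('top1.png',(125,132),.087),ray('top1.png',(126,145),.087),ray('top1.png',(136,178),.014))
s=ctrl.get_state();print(s['position'],s['ft_force'],s['torque'],s['joint_torque'])
d=np.load('pics/s6.png.npz');T=np.linalg.inv(d['world_from_camera'])
for P in([.66,.2266,.0134],[.66,.2266,.0354],[.66,.2266,.045],[.66,.21,.083],[.755,.19,.083],[.645,.2266,.045]):
    c=d['K']@(T@[*P,1])[:3];c=c[:2]/c[2];print(P,((c-[360,180])*6.57+[395,0]).round())
E
```

```text
[0.71771126 0.31899563 0.087     ] [0.69138708 0.31561982 0.087     ] [0.64582162 0.32096621 0.014     ]
[0.66027665 0.22661088 0.03529674] [-5.26080676 -2.35363213 13.9285236 ] [-0.6293749   1.09189225 -0.05193682] [-6.99656680e-01 -4.80246234e+01 -1.16662771e+01 -2.33800775e+01
  2.99923690e-01 -2.06119962e+00 -9.86089872e-03]
[0.66, 0.2266, 0.0134] [547. 380.]
[0.66, 0.2266, 0.0354] [564. 341.]
[0.66, 0.2266, 0.045] [572. 323.]
[0.66, 0.21, 0.083] [543. 253.]
[0.755, 0.19, 0.083] [542. 585.]
[0.645, 0.2266, 0.045] [561. 278.]
```

Contact at last, 14 N upward with the TCP at z = 0.0353. So the fingertips reach the 45 mm top about 10 mm behind the TCP instead of 22 mm ahead of it. I'll use this measured offset for divider 2.

Request:
move_arm --deltas '[{"linear": [0,0,-0.6],"turn": [0,0,0],"claw": 1},{"linear": [-0.6,0,0],"turn": [0,0,0],"claw": 1},{"linear": [-0.6,0,0],"turn": [0,0,0],"claw": 1},{"linear": [-0.6,0,0],"turn": [0,0,0],"claw": 1},{"linear": [0,0,0.25],"turn": [0,0,0],"claw": 1},{"linear": [0,0,0.15],"turn": [0,0,0],"claw": 1},{"linear": [0,0,0],"turn": [0,0,0],"claw": 1}]'

```text
time: 9.58
position: [0.6602, 0.173, 0.0369]
tool_rot: [-2.193, -2.247, 0.002]
ft_force: [0.9, -0.2, 0.2]
grip_width: 0.006
```

Request:
move_arm --deltas '[{"linear": [0,0,0.08],"turn": [0,0,0],"claw": 1},{"linear": [0,0,0],"turn": [0,0,0],"claw": 1}]'

```text
time: 9.75
position: [0.6608, 0.1743, 0.0357]
tool_rot: [-2.192, -2.249, -0.0]
ft_force: [0.0, 0.1, -0.3]
grip_width: 0.004
```

Request:
move_arm --deltas '[{"linear": [0,0,0.05],"turn": [0,0,0],"claw": 1},{"linear": [0,0,0],"turn": [0,0,0],"claw": 1}]'

```text
time: 9.92
position: [0.6612, 0.1742, 0.0354]
tool_rot: [-2.193, -2.249, -0.001]
ft_force: [-1.5, 0.9, 4.2]
grip_width: 0.006
```

Request:
move_arm --deltas '[{"linear": [0,0,0.05],"turn": [0,0,0],"claw": 1},{"linear": [0,0,0],"turn": [0,0,0],"claw": 1}]'

```text
time: 10.08
position: [0.6612, 0.1742, 0.0353]
tool_rot: [-2.193, -2.249, -0.001]
ft_force: [-4.3, -0.5, 10.2]
grip_width: 0.003
```

Request:
move_arm --deltas '[{"linear": [0,0,-0.6],"turn": [0,0,0],"claw": 1},{"linear": [-0.6,0,0],"turn": [0,0,0],"claw": 1},{"linear": [-0.6,0,0],"turn": [0,0,0],"claw": 1},{"linear": [-0.6,0,0],"turn": [0,0,0],"claw": 1},{"linear": [0,0,0.25],"turn": [0,0,0],"claw": 1},{"linear": [0,0,0.15],"turn": [0,0,0],"claw": 1},{"linear": [0,0,0],"turn": [0,0,0],"claw": 1}]'

```text
time: 10.67
position: [0.6615, 0.1196, 0.0375]
tool_rot: [-2.192, -2.247, 0.002]
ft_force: [-0.1, 0.1, 0.2]
grip_width: 0.005
```

Request:
move_arm --deltas '[{"linear": [0,0,0.1],"turn": [0,0,0],"claw": 1},{"linear": [0,0,0],"turn": [0,0,0],"claw": 1}]'

```text
time: 10.83
position: [0.6623, 0.1206, 0.0357]
tool_rot: [-2.191, -2.25, -0.001]
ft_force: [0.6, 1.2, -0.1]
grip_width: 0.007
```

Request:
move_arm --deltas '[{"linear": [0,0,0.05],"turn": [0,0,0],"claw": 1},{"linear": [0,0,0],"turn": [0,0,0],"claw": 1}]'

```text
time: 11.0
position: [0.6626, 0.1203, 0.0354]
tool_rot: [-2.193, -2.249, -0.001]
ft_force: [-1.9, 0.6, 5.3]
grip_width: 0.001
```

Request:
move_arm --deltas '[{"linear": [0,0,0.05],"turn": [0,0,0],"claw": 1},{"linear": [0,0,0],"turn": [0,0,0],"claw": 1},{"linear": [0,0,-1],"turn": [0,0,0],"claw": 0.71},{"linear": [0,0,-1],"turn": [0,0,0],"claw": 0.71},{"linear": [0.6,0,-0.5],"turn": [0,0,0],"claw": 0.71},{"linear": [0.5,-0.6,0],"turn": [0,0,0],"claw": 0.71},{"linear": [0,-0.9,0],"turn": [0,0,0],"claw": 0.71},{"linear": [0,-0.9,0],"turn": [0,0,0],"claw": 0.71},{"linear": [0,-0.9,0],"turn": [0,0,0],"claw": 0.71},{"linear": [0,0,0],"turn": [0,0,0],"claw": 0.71},{"linear": [0,0,0],"turn": [0,0,0],"claw": 0.71}]'

```text
time: 11.92
position: [0.5621, 0.1494, 0.1082]
tool_rot: [2.192, 2.249, -0.001]
ft_force: [0.0, 0.1, 0.5]
grip_width: 0.287
```

```bash
python3 - <<'E'
from h import *
s=ctrl.get_state(); d=snap('wrist','w7.png')
from scipy.spatial.transform import Rotation as R
T=np.eye(4);T[:3,:3]=R.from_rotvec(s['tool_rot']).as_matrix();T[:3,3]=s['position']
W=T@np.array(d['tool_from_camera']); np.savez('pics/w7.png.npz',K=d['K'],world_from_camera=W)
e=snap('scene','s7.png')['image']
I=np.hstack([d['image'][:,80:480],cv2.resize(e[120:300,260:430],(397,420))]);print(s['position'],s['grip_width'])
cv2.imwrite('pics/c7.png',(255*(I[:,:,::-1]/255.)**.55).astype('uint8'))
E
```

```text
[0.56211009 0.14941409 0.10824815] 0.28722845491739807
```

View pics/c7.png

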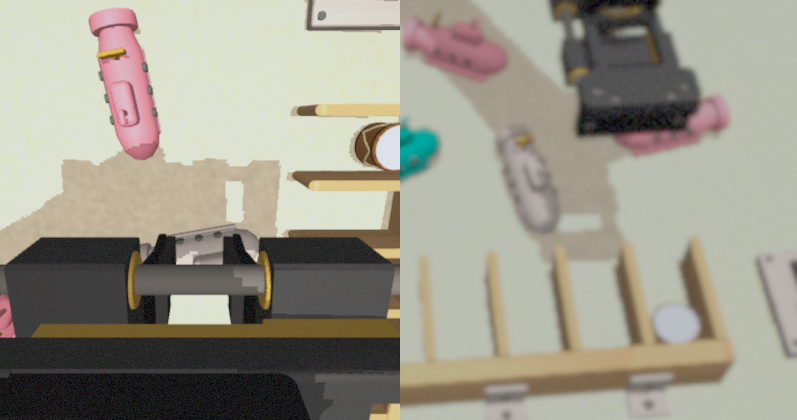

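Wrist and scene views: the open fingers hang on the pink-decoy side of the chrome sub, with the sub's left flank at about (210,240) in the crop, so there's room to go down. I'll lower here to see where the tips really meet the counter.

Request:
move_arm --deltas '[{"linear": [0,0,0.8],"turn": [0,0,0],"claw": 0.71},{"linear": [0,0,0.8],"turn": [0,0,0],"claw": 0.71},{"linear": [0,0,0.5],"turn": [0,0,0],"claw": 0.71},{"linear": [0,0,0.3],"turn": [0,0,0],"claw": 0.71},{"linear": [0,0,0],"turn": [0,0,0],"claw": 0.71}]'

```text
time: 12.43
position: [0.562, 0.1489, 0.0338]
tool_rot: [-2.193, -2.246, 0.004]
ft_force: [0.2, 0.1, -0.1]
grip_width: 0.294
```

Request:
move_arm --deltas '[{"linear": [0,0,0.1],"turn": [0,0,0],"claw": 0.71},{"linear": [0,0,0],"turn": [0,0,0],"claw": 0.71}]'

```text
time: 12.6
position: [0.5637, 0.1496, 0.0335]
tool_rot: [2.194, 2.248, 0.002]
ft_force: [0.4, 0.2, 0.5]
grip_width: 0.29
```

Request:
move_arm --deltas '[{"linear": [0,0,0.1],"turn": [0,0,0],"claw": 0.71},{"linear": [0,0,0],"turn": [0,0,0],"claw": 0.71}]'

```text
time: 12.77
position: [0.5634, 0.1492, 0.0305]
tool_rot: [2.194, 2.247, 0.001]
ft_force: [0.4, -0.7, -0.2]
grip_width: 0.286
```

Request:
move_arm --deltas '[{"linear": [0,0,0.1],"turn": [0,0,0],"claw": 0.71},{"linear": [0,0,0.1],"turn": [0,0,0],"claw": 0.71},{"linear": [0,0,0],"turn": [0,0,0],"claw": 0.71}]'

```text
time: 13.02
position: [0.5626, 0.149, 0.0236]
tool_rot: [-2.195, -2.248, 0.001]
ft_force: [-1.0, -0.7, 0.2]
grip_width: 0.285
```

Request:
move_arm --deltas '[{"linear": [0,0,0.06],"turn": [0,0,0],"claw": 0.71},{"linear": [0,0,0],"turn": [0,0,0],"claw": 0.71}]'

```text
time: 13.18
position: [0.5628, 0.1491, 0.0219]
tool_rot: [-2.195, -2.248, 0.001]
ft_force: [0.2, 0.7, -0.9]
grip_width: 0.291
```

Request:
move_arm --deltas '[{"linear": [0,0,0.06],"turn": [0,0,0],"claw": 0.71},{"linear": [0,0,0],"turn": [0,0,0],"claw": 0.71}]'

```text
time: 13.35
position: [0.5628, 0.1491, 0.0202]
tool_rot: [-2.195, -2.248, 0.001]
ft_force: [-0.0, -0.1, 1.0]
grip_width: 0.285
```

Request:
move_arm --deltas '[{"linear": [0,0,0.1],"turn": [0,0,0],"claw": 0.71},{"linear": [0,0,0.1],"turn": [0,0,0],"claw": 0.71},{"linear": [0,0,0],"turn": [0,0,0],"claw": 0.71}]'

```text
time: 13.6
position: [0.5625, 0.1489, 0.0137]
tool_rot: [-2.194, -2.247, 0.002]
ft_force: [-0.9, -0.4, -0.1]
grip_width: 0.288
```

Request:
move_arm --deltas '[{"linear": [0,0,0.1],"turn": [0,0,0],"claw": 0.71},{"linear": [0,0,0.1],"turn": [0,0,0],"claw": 0.71},{"linear": [0,0,0],"turn": [0,0,0],"claw": 0.71}]'

```text
time: 13.85
position: [0.5625, 0.149, 0.0077]
tool_rot: [-2.194, -2.247, 0.001]
ft_force: [-0.6, -1.0, 0.1]
grip_width: 0.29
```

Request:
move_arm --deltas '[{"linear": [0,0,0.1],"turn": [0,0,0],"claw": 0.71},{"linear": [-0.15,0,0],"turn": [0,0,0],"claw": 0.71},{"linear": [-0.15,0,0],"turn": [0,0,0],"claw": 0.71},{"linear": [-0.15,0,0],"turn": [0,0,0],"claw": 0.71},{"linear": [-0.15,0,0],"turn": [0,0,0],"claw": 0.71},{"linear": [-0.15,0,0],"turn": [0,0,0],"claw": 0.71},{"linear": [-0.1,0,0],"turn": [0,0,0],"claw": 0.71},{"linear": [-0.1,0,0],"turn": [0,0,0],"claw": 0.71},{"linear": [-0.1,0,0],"turn": [0,0,0],"claw": 0.71},{"linear": [0,0,0],"turn": [0,0,0],"claw": 0.71}]'

```text
time: 14.68
position: [0.5638, 0.1168, 0.0054]
tool_rot: [2.195, 2.247, -0.001]
ft_force: [0.0, -0.2, -0.0]
grip_width: 0.293
```

Request:
move_arm --deltas '[{"linear": [0.4,0,0],"turn": [0,0,0],"claw": 0.71},{"linear": [0,0,-1],"turn": [0,0,0],"claw": 1},{"linear": [0,0,-1],"turn": [0,0,0],"claw": 1},{"linear": [0,0,-1],"turn": [0,0,0],"claw": 1},{"linear": [0,-1,0],"turn": [0,0,0],"claw": 1},{"linear": [0,-1,0],"turn": [0,0,0],"claw": 1},{"linear": [-0.6,-0.8,0],"turn": [0,0,0],"claw": 1},{"linear": [-0.7,0,0],"turn": [0,0,0],"claw": 1},{"linear": [0,0,0],"turn": [0,0,0],"claw": 1}]'

```text
time: 15.43
position: [0.4793, 0.0852, 0.0952]
tool_rot: [2.195, 2.243, -0.006]
ft_force: [0.4, -1.2, 0.2]
grip_width: 0.007
```

```bash
python3 - <<'E'
from h import *
s=ctrl.get_state();print(s['position'],s['joint_positions'])
e=snap('scene','s8.png')['image'];t=snap('top','t8.png')['image']
# chrome sub: background is greenish; sub pinkish-grey: R-G high relative but low saturation
for n,im,f in(('scene',e,'s8.png'),('top',t,'t8.png')):
    i=im.astype(int); base=cv2.imread('pics/'+('scene1' if n=='scene' else 'top1')+'.png')[:,:,::-1].astype(int)
    p=(315,195) if n=='scene' else(239,215); print(n,'sub col',base[p[1]-2:p[1]+3,p[0]-2:p[0]+3].mean((0,1)),'bg',base[p[1]-2:p[1]+3,p[0]+25:p[0]+30].mean((0,1)))
E
```

```text
[0.47934337 0.08518252 0.09516857] [ 0.67295523  0.15934461 -0.9602537   1.96139631  0.15200587  1.09462919
 -0.33036029]
scene sub col [95.76 87.48 82.76] bg [133.16 139.24 124.12]
top sub col [97.56 90.64 83.64] bg [130.6  133.24 117.96]
```

```bash
cat > sub.py <<'E'
from h import *
o=np.array([.700,.0665]);ex=np.array([.99966,.0259]);ey=np.array([-ex[1],ex[0]])
def find(f,bright=None,gr=4,roi=(.45,.72,.03,.16)):
    im=cv2.imread('pics/'+f)[:,:,::-1].astype(int);R,G,B=cv2.split(cv2.GaussianBlur(im.astype('float32'),(3,3),0))
    m=((R-G>gr)&(R-B<30)&(R-G<25)&(R>45)).astype('uint8')
    d=np.load('pics/'+f+'.npz');T=np.linalg.inv(d['world_from_camera'])
    P=[]
    for x in roi[:2]:
        for y in roi[2:]:
            c=d['K']@(T@[x,y,.02,1])[:3];P.append(c[:2]/c[2])
    a=np.min(P,0).astype(int);b=np.max(P,0).astype(int);k=np.zeros_like(m);k[a[1]:b[1],a[0]:b[0]]=1;m*=k
    m=cv2.morphologyEx(m,cv2.MORPH_OPEN,np.ones((3,3)))
    n,l,st,ce=cv2.connectedComponentsWithStats(m)
    for i in range(1,n):
        if st[i,4]<80: continue
        q=np.argwhere(l==i)[:,::-1].astype(float)
        W=np.array([ray(f,p,.02)[:2] for p in q]);r=np.c_[(W-o)@ex,(W-o)@ey]
        c,(w,h),an=cv2.minAreaRect((r*1000).astype('float32'))
        u,s,v=np.linalg.svd(r-r.mean(0),full_matrices=False);
        print(f,st[i].tolist(),'rack x',np.percentile(r[:,0],[0,100]).round(4),'y',np.percentile(r[:,1],[0,50,100]).round(4),'rect',np.round(c,1),round(w,1),round(h,1),round(an,1),'pca',round(np.degrees(np.arctan(v[0,1]/v[0,0])),1))
E
python3 - <<'E'
from sub import *
for f in('scene1.png','top1.png','s8.png','t8.png'): find(f)
E
```

```text
scene1.png [302, 174, 26, 49, 714] rack x [-0.1974 -0.0767] y [0.0208 0.0422 0.0641] rect [-137.4   41.6] 121.1 36.4 9.9 pca 8.4
top1.png [229, 191, 24, 54, 765] rack x [-0.1945 -0.0857] y [0.0185 0.0421 0.0631] rect [-139.    42.1] 110.2 33.8 11.2 pca 11.2
s8.png [276, 154, 44, 68, 1796] rack x [-0.2592 -0.0806] y [-0.0264  0.0222  0.067 ] rect [-168.7   13.4] 93.8 173.4 85.0 pca 2.3
t8.png [262, 235, 7, 24, 82] rack x [-0.2243 -0.1784] y [-0.012  -0.0055 -0.0008] rect [-201.6   -5.2] 46.6 9.8 6.4 pca 4.4
```

Request:
move_arm --deltas '[{"linear": [0,0,0],"turn": [0,0,1],"claw": 1},{"linear": [0,0,0],"turn": [0,0,1],"claw": 1},{"linear": [0,0,0],"turn": [0,0,1],"claw": 1},{"linear": [0,0,0],"turn": [0,0,1],"claw": 1},{"linear": [0,0,0],"turn": [0,0,1],"claw": 1},{"linear": [0,0,0],"turn": [0,0,1],"claw": 1},{"linear": [0,0,0],"turn": [0,0,1],"claw": 1},{"linear": [0,0,0],"turn": [0,0,1],"claw": 1},{"linear": [0,0,0],"turn": [0,0,1],"claw": 1},{"linear": [0,0,0],"turn": [0,0,1],"claw": 1},{"linear": [0,0,0],"turn": [0,0,1],"claw": 1},{"linear": [0,0,0],"turn": [0,0,1],"claw": 1},{"linear": [0,0,0],"turn": [0,0,1],"claw": 1},{"linear": [0,0,0],"turn": [0,0,1],"claw": 1},{"linear": [0,0,0],"turn": [0,0,1],"claw": 1},{"linear": [0,0,0],"turn": [0,0,1],"claw": 1},{"linear": [0,0,0],"turn": [0,0,1],"claw": 1},{"linear": [0,0,0],"turn": [0,0,1],"claw": 1},{"linear": [0,0,0],"turn": [0,0,1],"claw": 1},{"linear": [0,0,0],"turn": [0,0,1],"claw": 1}]'

```text
time: 17.2
position: [0.4807, 0.091, 0.0954]
tool_rot: [-3.125, -0.309, -0.0]
ft_force: [-0.0, -0.2, 0.1]
grip_width: 0.005
```

Request:
move_arm --deltas '[{"linear": [0,0,0],"turn": [0,0,1],"claw": 1},{"linear": [0,0,0],"turn": [0,0,1],"claw": 1},{"linear": [0,0,0],"turn": [0,0,0.5],"claw": 1},{"linear": [0,0,0],"turn": [0,0,0],"claw": 1}]'

```text
time: 17.53
position: [0.4807, 0.0908, 0.0954]
tool_rot: [-3.14, -0.04, 0.0]
ft_force: [0.8, 0.8, 0.1]
grip_width: 0.007
```

```bash
cat >> sub.py <<'E'
from scipy.spatial.transform import Rotation as Ro
def wrist(f):
    s=ctrl.get_state(); d=snap('wrist',f); T=np.eye(4);T[:3,:3]=Ro.from_rotvec(s['tool_rot']).as_matrix();T[:3,3]=s['position']
    np.savez('pics/'+f+'.npz',K=d['K'],world_from_camera=T@np.array(d['tool_from_camera'])); return s,d
E
python3 - <<'E'
from sub import *
s,d=wrist('w9.png'); print(s['position'],s['tool_rot'],s['joint_positions'].round(2))
e=snap('scene','s9.png')['image']
I=np.hstack([d['image'][:,80:480],cv2.resize(e[120:300,260:430],(397,420))])
cv2.imwrite('pics/c9.png',(255*(I[:,:,::-1]/255.)**.55).astype('uint8'))
find('w9.png')
E
```

```text
[0.48069739 0.09081649 0.09544705] [-3.13991574e+00 -3.99144525e-02  1.06990488e-05] [ 0.52  0.14 -0.8   1.96  0.11  1.09 -1.87]
```

View pics/c9.png

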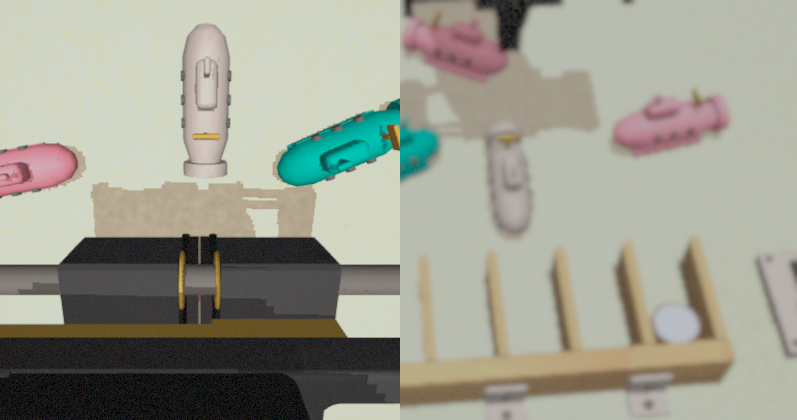

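Wrist view: the sub now lies straight, nose at (286,24) and stern at (285,176) in full-image pixels. The scene view shows it aimed at the gap between dividers 3 (560,250) and 4 (493,255) in the crop.

```bash
python3 - <<'E'
from sub import *
for f,q,z in(('w9.png',(286,24),.02),('w9.png',(285,177),.02),('s9.png',(260+(514-400)/2.335,120+233/2.333),.02),('s9.png',(260+(504-400)/2.335,120+126/2.333),.02),
  ('s9.png',(260+(493-400)/2.335,120+253/2.333),.045),('s9.png',(260+(560-400)/2.335,120+248/2.333),.045)):
    p=ray(f,q,z)[:2]; print(f,p.round(4),'rack',((p-o)@ex).round(4),((p-o)@ey).round(4))
p=np.array([.4807,.0908]);print('tcp rack',(p-o)@ex,(p-o)@ey)
E
```

```text
w9.png [0.6141 0.0903] rack -0.0853 0.026
w9.png [0.5077 0.0878] rack -0.1917 0.0263
s9.png [0.6161 0.0892] rack -0.0833 0.0248
s9.png [0.5016 0.0914] rack -0.1977 0.03
s9.png [0.6493 0.0678] rack -0.0507 0.0027
s9.png [0.6477 0.121 ] rack -0.0509 0.0558
tcp rack -0.21859606799999995 0.029971608
```

Request:
move_arm --deltas '[{"linear": [0,0.12,0.8],"turn": [0,0,0],"claw": 1},{"linear": [0,0,0.8],"turn": [0,0,0],"claw": 1},{"linear": [0,0,0.7],"turn": [0,0,0],"claw": 1},{"linear": [0,0,0.4],"turn": [0,0,0],"claw": 1},{"linear": [0,0,0.2],"turn": [0,0,0],"claw": 1},{"linear": [0,0,0.1],"turn": [0,0,0],"claw": 1},{"linear": [0,0,0],"turn": [0,0,0],"claw": 1}]'

```text
time: 18.22
position: [0.4807, 0.0855, 0.0055]
tool_rot: [-3.141, -0.039, -0.0]
ft_force: [0.4, 0.6, 0.3]
grip_width: 0.008
```

Request:
move_arm --deltas '[{"linear": [0.2,0,0],"turn": [0,0,0],"claw": 1},{"linear": [0.2,0,0],"turn": [0,0,0],"claw": 1},{"linear": [0.15,0,0],"turn": [0,0,0],"claw": 1},{"linear": [0.15,0,0],"turn": [0,0,0],"claw": 1},{"linear": [0.2,0,0],"turn": [0,0,0],"claw": 1},{"linear": [0.2,0,0],"turn": [0,0,0],"claw": 1},{"linear": [0.2,0,0],"turn": [0,0,0],"claw": 1},{"linear": [0.2,0,0],"turn": [0,0,0],"claw": 1},{"linear": [0,0,0],"turn": [0,0,0],"claw": 1}]'

```text
time: 18.97
position: [0.5271, 0.0862, 0.0056]
tool_rot: [-3.141, -0.037, -0.002]
ft_force: [0.4, 1.1, 0.8]
grip_width: 0.007
```

```bash
python3 - <<'E'
from sub import *
s,d=wrist('w10.png');snap('scene','s10.png')
p=s['position'];print(p,'rack',(p[:2]-o)@ex,(p[:2]-o)@ey)
for g in(4,6): find('s10.png',gr=g,roi=(.5,.72,.05,.135))
im=cv2.GaussianBlur(d['image'],(3,3),0)
for r in(90,120,150,180,200): print(r,[tuple(int(v) for v in im[r,c]) for c in range(240,325,6)])
E
```

```text
[0.52709313 0.08623238 0.00555746] rack -0.17233701605884083 0.02420396308788699
s10.png [284, 172, 56, 63, 1735] rack x [-0.2068 -0.0511] y [-0.0184  0.0308  0.1032] rect [-126.4   38.6] 116.3 151.6 85.0 pca -22.5
s10.png [284, 172, 56, 63, 1610] rack x [-0.2041 -0.0512] y [-0.0162  0.0313  0.1032] rect [-126.3   38.9] 116.5 151.3 85.3 pca -23.7
90 [(63, 62, 55), (134, 117, 107), (151, 133, 122), (111, 98, 90), (171, 152, 139), (102, 90, 82), (145, 128, 116), (126, 112, 103), (151, 133, 122), (145, 127, 117), (150, 132, 122), (130, 114, 104), (67, 65, 58), (181, 187, 164), (181, 188, 161)]
120 [(63, 61, 54), (132, 116, 105), (152, 134, 124), (108, 94, 86), (173, 154, 140), (182, 175, 161), (182, 177, 163), (183, 169, 157), (160, 141, 130), (156, 138, 126), (148, 130, 119), (124, 108, 99), (75, 75, 68), (181, 188, 156), (181, 188, 154)]
150 [(144, 143, 127), (130, 114, 104), (153, 135, 123), (170, 150, 139), (182, 164, 152), (183, 168, 154), (183, 169, 156), (183, 163, 149), (174, 153, 141), (165, 146, 133), (144, 126, 116), (115, 101, 92), (171, 175, 156), (182, 189, 160), (182, 189, 159)]
180 [(174, 176, 156), (127, 110, 101), (155, 136, 124), (171, 151, 139), (181, 160, 148), (182, 163, 150), (110, 89, 69), (181, 161, 148), (173, 152, 140), (162, 143, 132), (139, 121, 112), (106, 92, 84), (178, 184, 163), (182, 189, 168), (181, 189, 165)]
200 [(148, 129, 97), (125, 110, 86), (144, 126, 115), (163, 144, 132), (174, 154, 142), (183, 163, 150), (183, 161, 149), (176, 155, 142), (172, 152, 138), (152, 134, 122), (124, 108, 98), (126, 110, 85), (138, 120, 91), (135, 118, 88), (137, 118, 90)]
```

```bash
python3 - <<'E'
from sub import *
im=cv2.imread('pics/w10.png')[:,:,::-1].astype(int);d=np.load('pics/w10.png.npz')
for r in(2,8,14,20,26,32,38):
    R,G,B=im[r].T; w=np.where((R-B>45)&(R>120))[0]; s=np.where((R-G>9)&(R-B<42)&(R>90))[0]
    runs=[(int(a[0]),int(a[-1])) for a in np.split(w,np.where(np.diff(w)>3)[0]+1) if len(a)>4]
    print(r,'wood',[(u,ray('w10.png',((u[0]+u[1])/2,r),.045).round(4)[:2].tolist()) for u in runs],'sub',[(int(a[0]),int(a[-1])) for a in np.split(s,np.where(np.diff(s)>3)[0]+1) if len(a)>4])
E
```

```text
2 wood [] sub []
8 wood [] sub [(271, 279)]
14 wood [] sub [(259, 292)]
20 wood [((108, 117), [0.6317, 0.1507]), ((212, 227), [0.6326, 0.1114]), ((329, 336), [0.6336, 0.0699]), ((437, 447), [0.6345, 0.0297])] sub [(253, 297)]
26 wood [((106, 118), [0.6297, 0.1511]), ((216, 224), [0.6306, 0.1112]), ((326, 331), [0.6316, 0.0712]), ((433, 442), [0.6325, 0.0311])] sub [(248, 302)]
32 wood [] sub [(247, 305)]
38 wood [] sub [(245, 306)]
```

The sub (columns 253–297) sits centred between dividers 3 and 4 (columns 220 and 330, mid 275), so I push straight on.

Request:
move_arm --deltas '[{"linear": [0.2,0,0],"turn": [0,0,0],"claw": 1},{"linear": [0.2,0,0],"turn": [0,0,0],"claw": 1},{"linear": [0.2,0,0],"turn": [0,0,0],"claw": 1},{"linear": [0.2,0,0],"turn": [0,0,0],"claw": 1},{"linear": [0.2,0,0],"turn": [0,0,0],"claw": 1},{"linear": [0.2,0,0],"turn": [0,0,0],"claw": 1},{"linear": [0.2,0,0],"turn": [0,0,0],"claw": 1},{"linear": [0,0,0],"turn": [0,0,0],"claw": 1}]'

```text
time: 19.73
position: [0.5691, 0.0872, 0.0056]
tool_rot: [-3.141, -0.037, -0.002]
ft_force: [-0.6, -0.7, 0.9]
grip_width: 0.007
```

Request:
move_arm --deltas '[{"linear": [0.2,0,0],"turn": [0,0,0],"claw": 1},{"linear": [0.2,0,0],"turn": [0,0,0],"claw": 1},{"linear": [0.2,0,0],"turn": [0,0,0],"claw": 1},{"linear": [0.2,0,0],"turn": [0,0,0],"claw": 1},{"linear": [0.2,0,0],"turn": [0,0,0],"claw": 1},{"linear": [0.2,0,0],"turn": [0,0,0],"claw": 1},{"linear": [0,0,0],"turn": [0,0,0],"claw": 1}]'

```text
time: 20.32
position: [0.605, 0.088, 0.0056]
tool_rot: [-3.141, -0.037, -0.002]
ft_force: [-0.2, -0.9, 1.1]
grip_width: 0.007
```

Request:
move_arm --deltas '[{"linear": [0.1,0,0],"turn": [0,0,0],"claw": 1},{"linear": [0.1,0,0],"turn": [0,0,0],"claw": 1},{"linear": [0.1,0,0],"turn": [0,0,0],"claw": 1},{"linear": [0,0,0],"turn": [0,0,0],"claw": 1}]'

```text
time: 20.65
position: [0.613, 0.0882, 0.0055]
tool_rot: [-3.141, -0.037, -0.001]
ft_force: [-0.0, -1.0, -0.3]
grip_width: 0.006
```

Request:
move_arm --deltas '[{"linear": [0.06,0,0],"turn": [0,0,0],"claw": 1},{"linear": [0.06,0,0],"turn": [0,0,0],"claw": 1},{"linear": [0,0,0],"turn": [0,0,0],"claw": 1}]'

```text
time: 20.9
position: [0.6164, 0.0883, 0.0055]
tool_rot: [3.141, 0.038, 0.001]
ft_force: [0.8, -0.7, 0.3]
grip_width: 0.007
```

Request:
move_arm --deltas '[{"linear": [0.06,0,0],"turn": [0,0,0],"claw": 1},{"linear": [0,0,0],"turn": [0,0,0],"claw": 1}]'

```text
time: 21.07
position: [0.6181, 0.0883, 0.0055]
tool_rot: [3.141, 0.038, 0.001]
ft_force: [-0.1, 0.8, 0.2]
grip_width: 0.008
```

Request:
move_arm --deltas '[{"linear": [0.06,0,0],"turn": [0,0,0],"claw": 1},{"linear": [0,0,0],"turn": [0,0,0],"claw": 1}]'

```text
time: 21.23
position: [0.6193, 0.0884, 0.0054]
tool_rot: [3.141, 0.038, -0.001]
ft_force: [-2.0, -0.6, 1.3]
grip_width: 0.005
```

Request:
move_arm --deltas '[{"linear": [0.05,0,0],"turn": [0,0,0],"claw": 1},{"linear": [0,0,0],"turn": [0,0,0],"claw": 1}]'

```text
time: 21.4
position: [0.6195, 0.0885, 0.0052]
tool_rot: [3.141, 0.038, -0.006]
ft_force: [-5.1, -1.1, 4.4]
grip_width: 0.01
```

Request:
move_arm --deltas '[{"linear": [0.05,0,0],"turn": [0,0,0],"claw": 1},{"linear": [0,0,0],"turn": [0,0,0],"claw": 1}]'

```text
time: 21.57
position: [0.6196, 0.0884, 0.0051]
tool_rot: [3.14, 0.038, -0.01]
ft_force: [-8.4, -1.1, 6.4]
grip_width: 0.006
```

Firm stop: 8 N with no further travel, at the depth expected for nose on rail. I'll back straight off, lift, and check.

Request:
move_arm --deltas '[{"linear": [-0.1,0,0],"turn": [0,0,0],"claw": 1},{"linear": [-0.2,0,0],"turn": [0,0,0],"claw": 1},{"linear": [-0.6,0,0],"turn": [0,0,0],"claw": 1},{"linear": [-0.8,0,0],"turn": [0,0,0],"claw": 1},{"linear": [-0.8,0,0],"turn": [0,0,0],"claw": 1},{"linear": [0,0,-1],"turn": [0,0,0],"claw": 1},{"linear": [0,0,-1],"turn": [0,0,0],"claw": 1},{"linear": [0,0,-1],"turn": [0,0,0],"claw": 1},{"linear": [0,0,-1],"turn": [0,0,0],"claw": 1},{"linear": [0,0,0],"turn": [0,0,0],"claw": 1}]'

```text
time: 22.4
position: [0.552, 0.0877, 0.1319]
tool_rot: [3.141, 0.038, 0.019]
ft_force: [0.5, 0.4, 1.5]
grip_width: 0.004
```

```bash
python3 - <<'E'
from sub import *
s,d=wrist('w11.png');snap('scene','s11.png');print(s['position'],s['ft_force'])
im=d['image'].astype(int)
for r in range(0,240,12):
    R,G,B=im[r].T; w=np.where((R-B>45)&(R>120))[0]; q=np.where((R-G>9)&(R-B<42)&(R>90))[0]
    f=lambda x,n:[(int(a[0]),int(a[-1])) for a in np.split(x,np.where(np.diff(x)>3)[0]+1) if len(a)>n]
    print(r,'wood',f(w,4),'sub',f(q,8))
find('s11.png',roi=(.6,.75,.075,.11))
# other things: compare first & last scene around rack ends
a=cv2.imread('pics/scene1.png').astype(int);b=cv2.imread('pics/s11.png').astype(int)
for n,(x,y,X,Y) in dict(bunny=(214,250,240,282),drum=(366,248,390,270),key=(140,255,182,284),panel=(414,226,468,272)).items(): print(n,np.abs(a-b)[y:Y,x:X].mean().round(2))
E
```

```text
[0.55201411 0.08774697 0.13187204] [0.53705119 0.40984316 1.54796345]
0 wood [(80, 91), (157, 167), (233, 243), (309, 319), (385, 395), (460, 471), (505, 520), (536, 547)] sub [(2, 32), (259, 298)]
12 wood [(82, 93), (158, 168), (233, 244), (308, 319), (384, 394), (459, 469), (534, 545)] sub [(0, 34), (260, 274), (282, 296)]
24 wood [(84, 95), (159, 169), (233, 244), (308, 319), (383, 393), (458, 469), (474, 480), (485, 497), (532, 543)] sub [(0, 36), (259, 273), (283, 297)]
36 wood [(86, 96), (159, 170), (234, 244), (308, 318), (382, 393), (456, 467), (530, 541)] sub [(11, 38), (260, 296)]
48 wood [(87, 98), (161, 171), (234, 245), (308, 318), (381, 392), (455, 465), (528, 539)] sub [(14, 40), (259, 276), (282, 297)]
60 wood [(89, 99), (162, 172), (235, 245), (308, 318), (380, 391), (453, 464), (526, 536)] sub [(16, 42), (260, 276), (282, 296)]
72 wood [(90, 101), (163, 173), (235, 245), (307, 318), (380, 390), (452, 462), (524, 534)] sub [(18, 44), (259, 275), (281, 296)]
84 wood [(93, 102), (164, 174), (236, 245), (308, 317), (379, 388), (451, 460), (523, 531)] sub [(0, 34), (262, 296)]
96 wood [(184, 190), (245, 250), (306, 311), (366, 372)] sub [(265, 278), (282, 292)]
108 wood [] sub [(260, 295)]
120 wood [] sub []
132 wood [] sub []
144 wood [] sub []
156 wood [] sub []
168 wood [] sub []
180 wood [] sub []
192 wood [(184, 356), (363, 367), (372, 380), (420, 425)] sub []
204 wood [(185, 241), (245, 274), (279, 296), (304, 314), (318, 374)] sub []
216 wood [(187, 271), (277, 296), (300, 321)] sub []
228 wood [(100, 106), (117, 166), (173, 178), (188, 324), (431, 435)] sub []
s11.png [303, 222, 22, 49, 764] rack x [-0.0781  0.0234] y [0.0094 0.0253 0.0426] rect [-27.4  26. ] 33.0 101.4 89.3 pca -0.0
bunny 10.12
drum 10.92
key 11.54
panel 10.24
```

```bash
python3 - <<'E'
from sub import *
im=cv2.imread('pics/w11.png')[:,:,::-1].astype(int)
print([(r,im[r,268:290].mean(0).astype(int).tolist()) for r in range(100,122,2)])
for r in(110,112,114,116): p=ray('w11.png',(278,r),.02)[:2];print(r,'stern rack',((p-o)@ex).round(4))
for r in(88,90): p=ray('w11.png',(314,r),.045)[:2];print(r,'div front',((p-o)@ex).round(4))
a=cv2.imread('pics/scene1.png').astype('float32');b=cv2.imread('pics/s11.png').astype('float32')
print('bg',np.abs(a-b)[300:330,220:380].mean())
g=lambda i,s:cv2.cvtColor(i[s],cv2.COLOR_BGR2GRAY)
for n,(x,y,X,Y) in dict(bunny=(210,245,244,286),drum=(362,244,394,274),key=(136,250,186,288),panel=(410,222,470,276)).items():
    s=np.s_[y:Y,x:X];print(n,'shift px',np.round(cv2.phaseCorrelate(g(a,s),g(b,s)),3))
E
```

```text
[(100, [176, 161, 148]), (102, [176, 160, 147]), (104, [175, 160, 147]), (106, [174, 158, 146]), (108, [137, 122, 111]), (110, [120, 104, 81]), (112, [135, 118, 89]), (114, [140, 126, 97]), (116, [179, 187, 156]), (118, [179, 186, 155]), (120, [179, 187, 156])]
110 stern rack -0.0687
112 stern rack -0.0704
114 stern rack -0.072
116 stern rack -0.0736
88 div front -0.0536
90 div front -0.055
bg 12.344097Traceback (most recent call last):
  File "<stdin>", line 10, in <module>
    return _wrapfunc(a, 'round', decimals=decimals, out=out)
    return _wrapit(obj, method, *args, **kwds)
    conv = _array_converter(obj)
ValueError: setting an array element with a sequence. The requested array has an inhomogeneous shape after 1 dimensions. The detected shape was (2,) + inhomogeneous part.
```

```bash
python3 -c "
from bench import ctrl
print(ctrl.close_job())"
```

```text
the job is handed in; nothing more can be done
None
```

The job is done and handed in at about 22.5 s of the 67 s allowed. The submarine is nose first in the third gap from the switch-panel end, and the hand is clear above the counter.

- **Counting:** The steel switch panel is at the left (+y) end of the rack. I touched the tops of dividers 1, 2 and 3 in that order with the closed fingertips. Contact showed as about 14 N, 10 N and at least 5 N.
- **Pushing:** I nudged the chrome submarine sideways and straight with the finger flanks. Then I pushed it by the stern between dividers 3 and 4 until it stopped at about 8 N with no further travel. I never gripped or lifted it.

**Last checks**
- **Gap:** The wrist view shows the hull between the third and fourth dividers, straight and centred.
- **Nose home:** The stern is about 68 mm in front of the rack origin by the wrist view, where home is 69. The scene view put it about 78 mm in front, but that mask overshot by about 5 mm on the untouched submarine. I did not see the nose against the rail; that rests on the stern position and the push stop.
- **Bunny, drum, key and panel:** Their image differences from start to end (10–12) were no larger than plain background (12). A finer pixel-shift check on these four crashed and I did not repeat it.

**Disagreement with the data:** The fingertips met the dividers with the tool point about 32 mm lower than the stated tip length implies. All three dividers gave the same height, so I worked from the measured contact height.

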